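Take the needle off a stopped record

TASK

The record on the deck has stopped with the needle still standing on it. Using one fingertip as a stallholder would, push the cue lever all the way back to lift the needle, push the tone arm lightly by the side of its headshell until it is fully home at its rest, then push the cue lever all the way forward again so that the arm settles into the rest. Only push: do not lift the tone arm by hand, do not drag the needle across the record, keep off the record's surface, and leave the other things where they are.

Things in the scene. Friction and masses are not known exactly. Their poses are not given: they have to be found in the camera images.
- deck: Record deck, fixed, 360 mm deep (own x, front to back), 450 mm wide (y to its left). Origin: centre of its underside, on the table. Plinth top at z = 66 mm. Platter (does not turn) centred at (-15, 40) mm. Tone arm pivot at the right rear; rest cradle 130 mm in front of it (outer side up to z = 116 mm, inner lip 111 mm); cue lever on the plinth right of the tone arm.
- record: 12-inch black record on the platter, radius 151 mm, its surface at z = 92 mm in the deck's frame. Must not be touched. Origin: on the spindle axis, level with the deck's underside. The spindle pin, 7 mm thick, stands 10 mm out of it.
- tonearm: Tone arm. Origin on its pivot; own x points back along the tube, y left, z up. Tube 9 mm thick, from the origin to x = -185 mm, axis 20 mm above the record when lowered; headshell at its end. Behind the pivot a counterweight, radius 20 mm, from x = 34 to 64 mm. Delicate: side pushes must stay below 5 N; about 0.1 N moves it.
- headshell (a point): Centre of the headshell (with cartridge), at (-213, 11, -4) mm in the tone arm's frame. Headshell 48 x 18 mm, long axis turned 0.38 rad towards the record: along (-0.929, 0.371) in that frame. Flat upright sides 9 mm (cartridge 8 mm) off its axis, from 3 to 21 mm above the record, about 10 mm higher when lifted. Push the left side (towards the spindle); a wire finger lift is on the right.
- needle (a point): Needle tip under the headshell's front, at the record's surface when lowered, about 11 mm above it with the lift up.
- tonearm_pivot (a point): Tone arm pivot, at (110, -135, 112) mm in the deck's frame; the arm swings about the vertical through it.
- tonearm_swing (a joint): Swing of the tone arm, rad: 0 = home, the tube parallel to the deck's right edge, pointing to the front, against the outer side of its rest, a firm stop; grows as the arm swings inwards over the record (clockwise from above), at most 0.64. The needle is over the record above about 0.21. It stays where it is left. With the needle lowered the rest's inner lip bars the way home.
- cue_lever (a joint): Cue lever, rad: 0 = forward (leaning 0.7 rad to the deck's front), needle down; 1.4 = back (leaning 0.7 rad to the deck's back), tone arm lifted. Stays where it is left; needs about 0.5 N at its tip.
- lever_pivot (a point): Hinge of the cue lever, at (45, -195, 84) mm in the deck's frame; its axis runs along the deck's y.
- lever_tip (a point): Tip of the cue lever, a cross bar 18 mm wide (along the deck's y) and 7 mm thick at the end of a 6 mm rod, 40 mm from the hinge; at z = 115 mm in the deck's frame at both ends of its travel. Under the hinge a 26 x 20 mm housing up to z = 82 mm.
- adapter: Aluminium disc, 38 mm wide, 12 mm high, loose on the plinth's rear left corner. Origin at its underside. Leave alone.
- stylus_cleaner: Small brown bottle, 24 mm thick, 55 mm high, standing loose on the plinth's front right corner. Leave alone.
- record_brush: Record brush with wooden back, 110 x 34 x 24 mm, on the table at the right of the deck. Leave alone.
- cd_case_a: CD case, 125 x 142 x 10 mm, on the table at the right. Leave alone.
- cd_case_b: CD case lying on the other one. Leave alone.
- mug: White mug, 80 mm wide, 92 mm high, on the table at the right. Leave alone.
- headphones: Headphones lying on the table at the left, 200 x 190 mm, 76 mm high. Leave alone.
- label_roll: Roll of paper labels, 56 mm wide, 24 mm high, on the table at the left. Leave alone.

How it is judged:
On the way, in this order (a step that is already met when the one before it is completed fails the run):
1. the cue lever is fully back and the needle lifted, with the tone arm still over the record (value of joint cue_lever above 1.2 rad and value of joint tonearm_swing above 0.25 rad and z of needle in the frame of deck above 0.098 m), for 0.2 s.
2. the tone arm has been pushed home with the lift still up (value of joint cue_lever above 1.15 rad and value of joint tonearm_swing below 0.035 rad), for 0.2 s.
3. the cue lever is fully forward and the arm lowered into its rest (value of joint cue_lever below 0.2 rad and value of joint tonearm_swing below 0.035 rad and z of needle in the frame of deck below 0.0955 m), for 0.2 s.
At the end, for the whole second after the job is handed in: The tone arm is home (swing below 0.035 rad, 7 mm at the headshell) and lowered into its rest (needle less than 3.5 mm above record level), the cue lever is forward (below 0.2 rad), all at rest (all of step 3 and velocity of joint tonearm_swing between -0.05 and 0.05 rad/s and velocity of joint cue_lever between -0.1 and 0.1 rad/s); the robot touches nothing.
It fails at once if the tone arm is pushed or dragged sideways while the needle is down on the record (z of needle in the frame of deck below 0.0945 m and value of joint tonearm_swing above 0.12 rad and (velocity of joint tonearm_swing above 0.15 rad/s or velocity of joint tonearm_swing below -0.15 rad/s or contact force between the fingers and tonearm above 0.5 N)).
It fails at once if the tone arm is lifted by hand, off its lift (needle more than 20 mm above the record) (z of needle in the frame of deck above 0.112 m).
It fails at once if the tone arm is handled roughly: squeezed or pushed with more than 5 N, or flung faster than 2 rad/s (contact force between any of the fingers, the arm and tonearm above 5 N or velocity of joint tonearm_swing above 2 rad/s or velocity of joint tonearm_swing below -2 rad/s).
It fails at once if the record is touched (contact force between anything else and record above 0.5 N).
It fails at once if a bystander is moved more than 15 mm or tipped (distance of any of adapter, stylus_cleaner, record_brush, cd_case_a, cd_case_b, mug, headphones, label_roll from where it was at the start of the episode above 0.015 m or angle between any of adapter, stylus_cleaner, record_brush, cd_case_a, cd_case_b, mug, headphones, label_roll's own z axis and vertical above 0.3 rad).
It also fails if it takes over 58 s, if anything falls off the work surface, if the arm or the gripper's body presses on something with over 40 N, if the wrist force passes 120 N, or if a joint passes its speed limit or range.

ROBOT

A 6-joint arm with a two-finger parallel gripper is mounted at the origin on the work surface. World frame = base frame: x ahead of the robot, y to its left, z up, the work surface at z = 0. Lengths are in m, angles in rad, forces in N, time in s.
With the tool pointing down it reaches from about 0.325 to 0.775 m from the base axis. Payload 5.5 kg.
Tool frame: the origin (TCP) lies between the finger pads; the fingertips stand 8 mm ahead of it and the grasp point (between the pads) lies 11 mm behind it (tcp_to_tips is the distance from the TCP to the fingertips, in m); z points along the fingers, y is the direction in which the jaws open and shut (so a half turn about z gives the same grasp; the last joint's range is limited). The gripper opens to 88 mm and grips with 3 to 60 N. Pads are 20 mm wide; open, the fingers measure 115 mm over their backs; the gripper's body (75 mm by 178 mm) begins 61 mm behind the grasp point.
Start: joints at [-1.203, 0.091, 1.231, -0, 1.82, -0.057], TCP at [0.247, -0.547, 0.231] pointing down, gripper open.
Joint ranges: [-2.87, 2.87], [-0.86, 2.18], [0.17, 2.46], [-1.51, 4.65], [0.06, 2.69], [-2.65, 2.65]. Speed limits (rad/s): [2.57, 2.57, 3.01, 3.14, 3.14, 3.14].

INTERFACE

Orientations are given as a unit quaternion [w, x, y, z].
In Python, from bench import * gives the robot as it stands. Calls block until the motion is done:
- move_to(position, orientation): joint-space move of the TCP to a pose.
- move_l(position, speed=0.15, orientation=None): straight line of the TCP; orientation=None keeps the orientation; speed is the mean speed in m/s.
- movej(angles): joint-space move.
- gripper_open() and close(): open the fingers fully, or close them until they stop; the grip force is fixed at half the most.
- hold(seconds).
- inverse_kinematics(position, orientation): joint angles nearest the present ones, or None.
- state(): the state.
- get_image(name): name is "scene" or "top" or "wrist"; returns a dict with "frame" (384x512x3 uint8, blue, green, red), "depth" (384x512 float32, m along the optical axis (not along the pixel's ray), 0 where there is no reading), "camera_matrix" (3x3 intrinsics, pixels), "view" (4x4, takes a point from world to camera coordinates). Camera axes: x right, y up, looking along -z (the intrinsics and any distortion apply to the point x, -y, -z); pixel columns grow to the right and rows downward; lengths in m; the calibration is good to about 2 mm. A picture is of the moment at which its call begins.
A pose or a line that the arm cannot do raises IKError and nothing moves.
- job_done(): hands the job in, once; it reports no verdict.
The state is a dict: "time": time; "joint_pos": joint angles; "dq": joint speeds; "joint_torque": joint torques, N m; "ee_pos": TCP position; "ee_rot": TCP orientation; "ft_force": force on the tool from outside, world axes, zero at the start; "moment": the same for the moment, N m; "finger_gap": finger opening in m.
Only numpy, scipy, OpenCV 4.12 (cv2) and the standard library are available. Lean on these libraries where they do the work, as an engineer would, in place of code of your own. Each camera call takes 0.05 s, during which the arm holds its last target.

## Working session

There is one attempt and no reset: what is moved stays moved. The work goes in short steps, each a Python script; the robot and the scene stay as the last script left them, time stands still between calls to the robot, and variables do not carry over. Pictures are saved under pics/ and viewed, and the job is handed in when it is done.

```bash
mkdir -p pics; ls
python3 - <<'E'
from bench import *
import cv2,numpy as np
for n in ["scene","top","wrist"]:
    g=get_image(n); cv2.imwrite(f"pics/{n}0.png",g["frame"]); np.savez(f"{n}0.npz",**g)
s=state(); print(s["time"],s["ee_pos"],s["ee_rot"],s["finger_gap"])
E
```

```text
pics
0.15 [ 0.24720283 -0.54646394  0.22976483] [-7.58624316e-04  9.77528623e-01  2.10801332e-01 -1.15759553e-04] 0.08752484254931928
```

View pics/scene0.png

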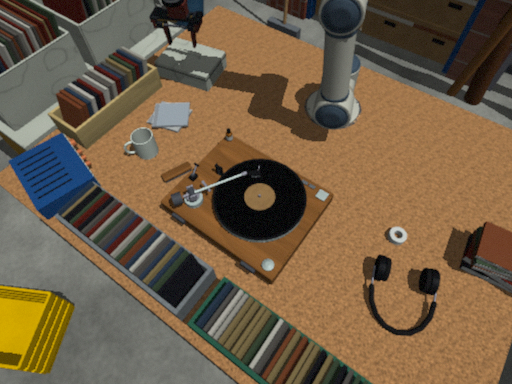

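View pics/top0.png

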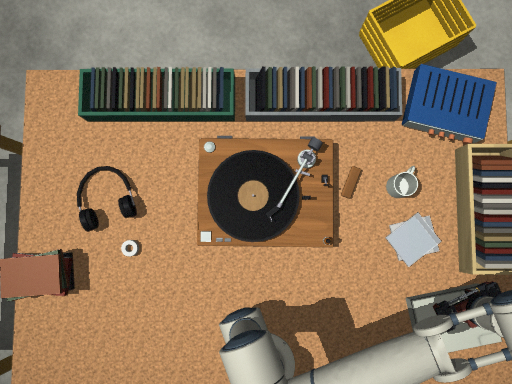

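View pics/wrist0.png

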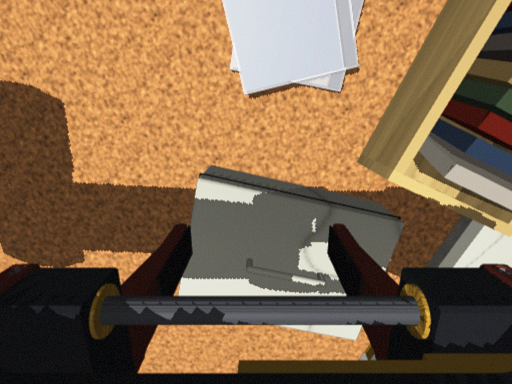

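The top view shows the deck at cols 198–338, rows 138–247, with its front towards the robot. The headshell is near (273,214), the lever near (325,182), and the bottle at (329,240). I'll fit the deck pose from depth.

```bash
cat > h.py <<'E'
import numpy as np,cv2
def cloud(g):
    K=np.array(g["camera_matrix"]);V=np.array(g["view"]);d=np.array(g["depth"])
    v,u=np.mgrid[:d.shape[0],:d.shape[1]]
    x=(u-K[0,2])/K[0,0]*d;y=(v-K[1,2])/K[1,1]*d
    P=np.stack([x,-y,-d,np.ones_like(d)],-1)@np.linalg.inv(V).T
    P=P[...,:3].copy();P[d<=0]=np.nan
    return P
def proj(g,p):
    K=np.array(g["camera_matrix"]);V=np.array(g["view"]);p=np.atleast_2d(p)
    c=np.c_[p,np.ones(len(p))]@V.T
    return np.c_[K[0,0]*c[:,0]/-c[:,2]+K[0,2],K[1,1]*-c[:,1]/-c[:,2]+K[1,2]]
E
python3 - <<'E'
from h import *
g=np.load("top0.npz");P=cloud(g)
print(g["camera_matrix"],np.linalg.inv(g["view"])[:3,3])
sub=P[130:255,190:345]
m=(abs(sub[...,2]-0.066)<0.008)
q=sub[m][:,:2]
print(len(q),np.median(sub[m][:,2]))
r=cv2.minAreaRect((q*1000).astype(np.float32));print(r)
m2=abs(sub[...,2]-0.092)<0.006; q2=sub[m2]
lab,n=None,None
print("record med z",np.median(q2[:,2]))
c,rad=cv2.minEnclosingCircle((sub[m2&(np.mgrid[:125,:155][1]<105)][:,:2]*1000).astype(np.float32));print(c,rad)
for uv in [(325,182),(325,178),(325,186),(329,240),(273,214),(307,158),(255,196)]:print(uv,P[uv[1],uv[0]])
im=cv2.resize(g["frame"][125:260,190:350],None,fx=5,fy=5,interpolation=cv2.INTER_CUBIC)
cv2.imwrite("pics/topc.png",cv2.resize(im,(711,600)))
E
```

```text
[[447.18635137   0.         257.39104898]
 [  0.         447.18635137 194.4136808 ]
 [  0.           0.           1.        ]] [ 0.43656084 -0.0017655   1.54504083]
7030 0.06709813213663163
((576.3033447265625, -4.391357421875), (450.3439636230469, 368.7422790527344), 89.96947479248047)
record med z 0.09324438906944088
(557.224365234375, 35.25117111206055) 150.90965270996094
(325, 182) [ 0.59940121 -0.19874552  0.10503069]
(325, 178) [ 0.61356276 -0.20016391  0.09566105]
(325, 186) [ 0.59051661 -0.20401297  0.06550475]
(329, 240) [ 0.41315382 -0.20718312  0.12149938]
(273, 214) [ 0.49608538 -0.0308573   0.09518084]
(307, 158) [ 0.67593815 -0.14011925  0.11620814]
(255, 196) [0.55486488 0.02772687 0.09118802]
```

View pics/topc.png

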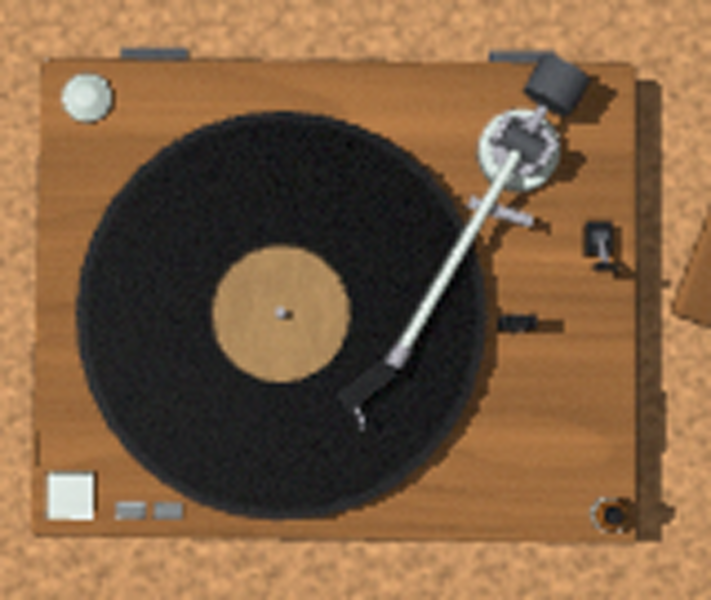

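Run:
```python
from h import *
g=np.load("top0.npz");P=cloud(g)
sub=P[130:255,190:345]
# front and right edges: per column/row extreme of plinth-top band
m=(abs(sub[...,2]-0.066)<0.008)
F=[];L=[];R=[]
for c in range(15,135):
    r=np.where(m[:,c])[0]
    if len(r): F.append(sub[r.max(),c,:2])
for rr in range(15,110):
    c=np.where(m[rr])[0]
    if len(c): L.append(sub[rr,c.min(),:2]);R.append(sub[rr,c.max(),:2])
for n,E,a in(("F",F,0),("L",L,1),("R",R,1)):
    E=np.array(E); x,y=(E[:,1],E[:,0]) if a==0 else (E[:,0],E[:,1])
    for _ in range(4):
        p=np.polyfit(x,y,1);r=y-np.polyval(p,x);k=abs(r)<max(2*r.std(),.0015);x,y=x[k],y[k]
    print(n,p,np.polyval(p,0.0 if a==0 else .576),len(x),r.std())
```

```text
F [0.00965395 0.39372664] 0.39372664443257754 111 0.0008272503615453918
L [-0.01256781  0.22496506] 0.21772600060575253 88 0.0009733285239115569
R [-0.00965554 -0.22126583] -0.2268274141542499 89 0.0004635575715601176
```

Deck pose: about (0.572, -0.0048), yaw -0.0105, with edges and record agreeing. The tone arm is at about 0.5 rad. I'll close the gripper, hover in front of the lever and take a wrist look.

```bash
cat >> h.py <<'E'
YAW=-0.0105;C0=np.array([0.572,-0.0048])
def W(p):
    p=np.asarray(p,float);c,s=np.cos(YAW),np.sin(YAW)
    return np.array([C0[0]+c*p[0]-s*p[1],C0[1]+s*p[0]+c*p[1],p[2]])
def Q(phi): return [0,float(np.cos(phi/2)),float(np.sin(phi/2)),0]
E
python3 - <<'E'
from bench import *
from h import *
close()
p=W([45-25.8,-195,0]) if 0 else W([0.0192-0.045,-0.195,0.19])
move_to(p.tolist(),Q(0.0))
g=get_image("wrist");cv2.imwrite("pics/w1.png",g["frame"]);np.savez("w1.npz",**g)
s=state();print(s["time"],s["ee_pos"],s["joint_pos"],s["ft_force"],s["finger_gap"])
print(np.linalg.inv(g["view"])[:3,3])
g=get_image("scene");cv2.imwrite("pics/s1.png",g["frame"]);np.savez("s1.npz",**g)
E
```

```text
3.2167 [ 0.54389266 -0.20045158  0.19011126] [-4.11629601e-01  3.15358833e-02  1.36422321e+00 -2.81421682e-04
  1.74561805e+00  1.16028888e+00] [-0.21172597  0.34531378  0.33492631] 0.000761788337310383
[ 0.62555537 -0.20080389  0.34412187]
```

View pics/w1.png

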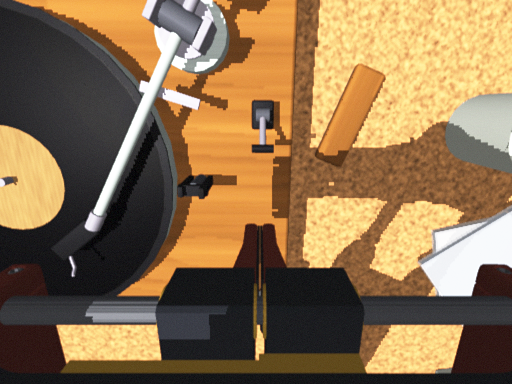

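View pics/s1.png

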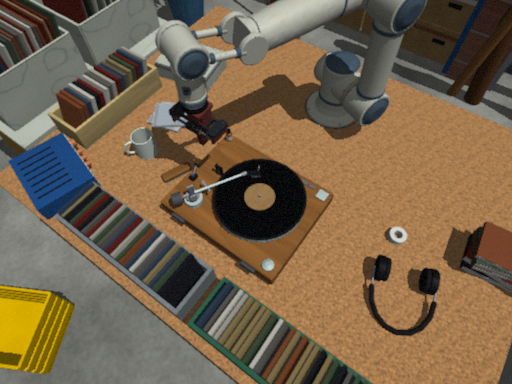

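The wrist view shows the lever bar at (262,149), its hinge at about (262,110), the tube running (178,35)→(95,222), and the headshell at (75,243). I'll check these against the model.

Run:
```python
from h import *
g=np.load("w1.npz");P=cloud(g)
pr=lambda p:proj(g,W(p))[0].round(1)
print("lever tip",pr([.0192,-.195,.115]),"bar ends",pr([.0192,-.186,.115]),pr([.0192,-.204,.115]))
print("bar cloud",P[147:152,254:272].reshape(-1,3)[P[147:152,254:272,2].ravel()>.105].mean(0), W([.0192,-.195,.115]))
print("pivot",pr([.11,-.135,.112]),"spindle",pr([-.015,.04,.102]))
for th in(.46,.48,.5,.52,.54):
    c,s=np.cos(th),np.sin(th); R=lambda x,y,z:[.110+c*x+s*y,-.135-s*x+c*y,.112+z]
    print(th,"tube end",pr(R(-.185,0,0)),"mid",pr(R(-.1,0,0)),"head",pr(R(-.213,.011,.009-.004)))
# tube fit in cloud
m=(P[...,2]>.108)&(P[...,2]<.122); v,u=np.where(m); k=(u>95)&(u<165)&(v>70)&(v<215)
q=P[v[k],u[k]]; f=cv2.fitLine((q[:,:2]*1000).astype(np.float32),cv2.DIST_HUBER,0,.01,.01).ravel();print(f,np.arctan2(f[1],-f[0]),len(q))
```

```text
lever tip [258.2 152.7] bar ends [247.3 152.6] [269.1 152.8]
bar cloud [ 0.59260503 -0.20349711  0.11763319] [ 0.58915148 -0.19999085  0.115     ]
pivot [177.8  28.4] spindle [ -2.6 185.9]
0.46 tube end [101.7 232.8] mid [132.7 149.6] head [ 77.9 255.1]
0.48 tube end [ 97.8 231.1] mid [130.4 148.5] head [ 73.4 253. ]
0.5 tube end [ 93.9 229.3] mid [128.2 147.3] head [ 68.9 250.8]
0.52 tube end [ 90.  227.4] mid [125.9 146.1] head [ 64.5 248.5]
0.54 tube end [ 86.1 225.5] mid [123.6 144.9] head [ 60.  246.2]
[ 8.6420023e-01 -5.0314808e-01  5.9746344e+02 -9.5221039e+01] -2.614355 1876
```

Wrist and top views agree to about 3.5 mm; I'll use a compromise and rely on force feedback for contact. Now pushing the lever back.

```bash
sed -i 's/C0=np.array.*/C0=np.array([0.5737,-0.0066])/' h.py
python3 - <<'E'
from bench import *
from h import *
y=float(W([.0192,-.195,0])[1]);z=.119
s=state();x0=s["ee_pos"][0]
move_l([x0,y,z],speed=.1)
f0=np.array(state()["ft_force"]);print(f0)
hx=W([.045,-.195,0])[0]
move_l([hx-.012,y,z],speed=.05);print(state()["time"],state()["ft_force"]-f0)
for d in np.arange(-.006,.0151,.002):
    move_l([hx+d,y,z],speed=.03);f=np.array(state()["ft_force"])-f0
    print(round(d,4),f.round(2))
    if abs(f[0])>2.5:break
g=get_image("wrist");cv2.imwrite("pics/w2.png",g["frame"]);np.savez("w2.npz",**g)
g=get_image("scene");np.savez("s2.npz",**g)
print(state()["time"],state()["ee_pos"])
a=cv2.resize(np.load("s1.npz")["frame"][130:240,155:275],None,fx=3,fy=3)
b=cv2.resize(g["frame"][130:240,155:275],None,fx=3,fy=3);cv2.imwrite("pics/s2.png",np.hstack([a,b]))
E
```

```text
[-0.12592575  0.187596   -0.05532551]
5.4917 [ 0.50573778 -0.67693197  0.46304976]
-0.006 [-0.22 -0.35 -0.34]
-0.004 [-0.37 -0.   -1.12]
-0.002 [ 0.14 -0.4  -0.5 ]
0.0 [-0.6  -0.42  0.23]
0.002 [-0.77 -0.81  0.6 ]
0.004 [-0.92 -0.27 -0.22]
0.006 [-0.84 -0.28  0.85]
0.008 [-0.34 -0.32  1.15]
0.01 [ 0.02 -0.57 -0.36]
0.012 [-1.01 -0.24  0.63]
0.014 [-5.93 -0.47  2.73]
8.4417 [ 0.62952347 -0.20193737  0.11894692]
```

View pics/w2.png

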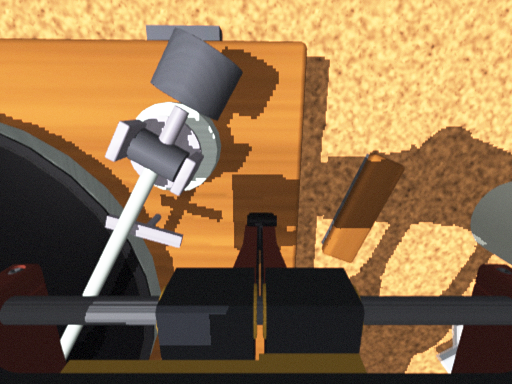

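View pics/s2.png

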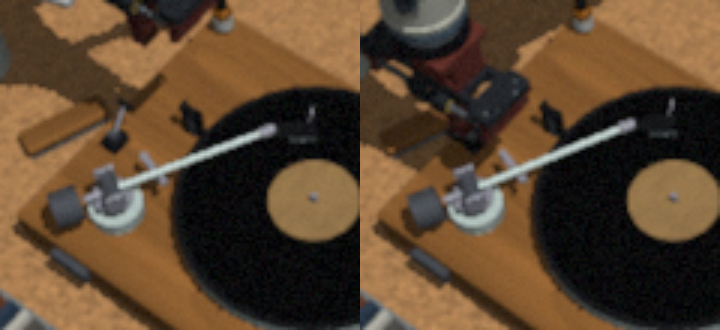

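The lever hit its stop (5.9 N), and the bar is visible at (262,217) leaning back. In the scene view the headshell now stands clear of its shadow. Next I back off, hover left of the headshell and check.

```bash
cat >> h.py <<'E'
def arm(th,x,y):   # point in tonearm frame -> world xy
    c,s=np.cos(th),np.sin(th)
    return W([.110+c*x+s*y,-.135-s*x+c*y,0])[:2]
NA=1.1908  # angle of left normal of headshell, arm frame
def finger(th,off,along=0.):
    # off from headshell axis along left normal, along towards headshell front
    x=-.213+off*np.cos(NA)-along*.929; y=.011+off*np.sin(NA)+along*.371
    return arm(th,x,y), NA-th+YAW+np.pi/2
E
python3 - <<'E'
from bench import *
from h import *
p=np.array(state()["ee_pos"])
move_l([p[0]-.02,p[1],p[2]],speed=.1)
move_l([p[0]-.03,p[1],.21],speed=.15)
xy,phi=finger(.517,.0375);print(xy,phi)
move_to([*xy.tolist(),.17],Q(phi))
for n in("wrist","scene","top"):
    g=get_image(n);cv2.imwrite(f"pics/{n}3.png",g["frame"]);np.savez(f"{n}3.npz",**g)
s=state();print(s["time"],s["ee_pos"],s["joint_pos"],s["ft_force"])
g=np.load("wrist3.npz")
for th in(.5,.517,.53):
  print(th,[proj(g,[*arm(th,*q),z])[0].round(0) for q,z in(((-.213,.011),.123),((-.185,0),.126))])
E
```

```text
[ 0.53331573 -0.00293445] 2.2340963267948966
11.3917 [ 0.53343471 -0.00321565  0.16996939] [-6.97755816e-02 -9.19896507e-02  1.52083413e+00 -5.12134906e-05
  1.71275856e+00 -7.32215778e-01] [-0.41434686  0.13566216  0.54757176]
0.5 [array([207., 217.]), array([210., 254.])]
0.517 [array([212., 216.]), array([213., 253.])]
0.53 [array([215., 215.]), array([216., 252.])]
```

View pics/wrist3.png

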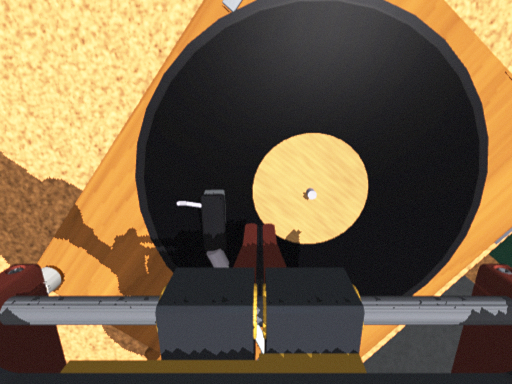

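View pics/scene3.png

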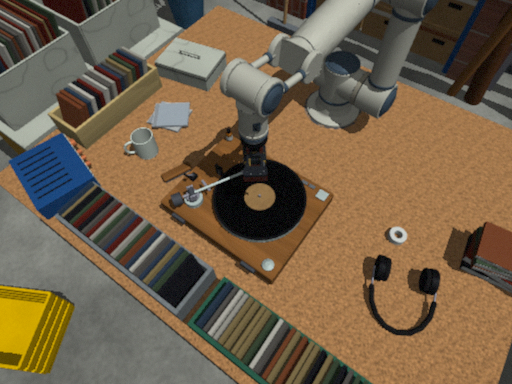

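The headshell sits at cols 203–226, rows 190–252, left of the fingers and parallel to them. The predicted centre (212,216) matches. I'll check its height, then descend.

Run:
```python
from bench import *
from h import *
g=np.load("wrist3.npz");P=cloud(g);print("head",np.nanmedian(P[198:245,207:222].reshape(-1,3),0),"rec",np.nanmedian(P[100:130,250:330].reshape(-1,3),0))
xy,phi=finger(.517,.0375)
move_l([*xy.tolist(),.118],speed=.06)
g=get_image("wrist");cv2.imwrite("pics/wrist4.png",g["frame"]);np.savez("wrist4.npz",**g)
print(state()["time"],state()["ee_pos"],state()["ft_force"])
```

```text
head [ 0.50737965 -0.02771006  0.12450825] rec [0.50594289 0.07051628 0.09210572]
12.4583 [ 0.53364027 -0.00294782  0.11865122] [0.22247814 0.20786468 0.96851373]
```

View pics/wrist4.png

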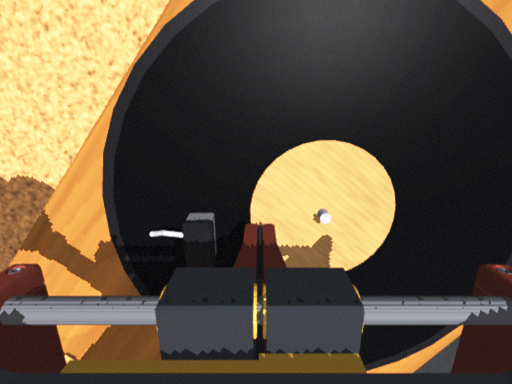

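```bash
cat > push.py <<'E'
from bench import *
from h import *
def go(th,off,speed,f0,lim=2.5):
    xy,phi=finger(th,off);move_l([*xy.tolist(),.118],speed=speed,orientation=Q(phi))
    f=np.array(state()["ft_force"])-f0;n=np.hypot(f[0],f[1])
    print(round(th,3),f.round(2))
    return n<lim
def snap(k):
    for n in("wrist","top"):
        g=get_image(n);cv2.imwrite(f"pics/{n}{k}.png",g["frame"]);np.savez(f"{n}{k}.npz",**g)
    print(state()["time"],state()["ee_pos"])
E
python3 - <<'E'
from push import *
f0=np.array(state()["ft_force"])
ok=go(.517,.0225,.04,f0)
for th in np.arange(.46,.15,-.055):
    if not ok:break
    ok=go(th,.0225,.06,f0)
snap(5)
E
```

```text
0.517 [-0.17 -0.03 -1.24]
0.46 [-1.    0.44 -1.56]
0.405 [ 1.29 -0.07 -1.22]
0.35 [-0.52 -0.64 -1.33]
0.295 [-0.09 -0.02 -0.12]
0.24 [ 0.63  0.54 -1.01]
0.185 [ 0.25 -0.07 -0.5 ]
15.1417 [ 0.48788799 -0.07132109  0.11802084]
```

View pics/wrist5.png

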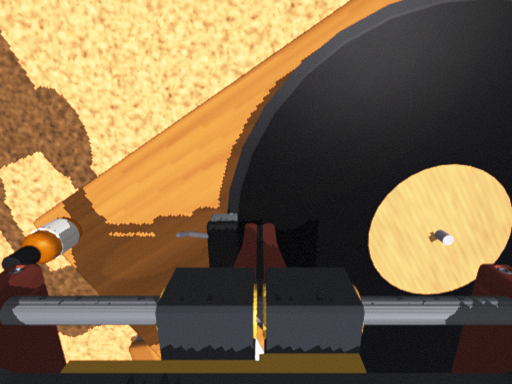

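The headshell (207–238, 213–260) rides against the fingertip, with the arm already off the record. Continuing gently to the stop.

Run:
```python
from push import *
def mf():
    a=[]
    for _ in range(5): hold(.02);a.append(state()["ft_force"])
    return np.mean(a,0)
f0=mf()
for th in (.13,.08,.05): go(th,.0225,.05,f0)
for th in np.arange(.045,-.041,-.004):
    xy,phi=finger(th,.0225);move_l([*xy.tolist(),.118],speed=.02,orientation=Q(phi))
    f=mf()-f0; nrm=np.array([np.cos(phi-np.pi/2),np.sin(phi-np.pi/2)])
    fn=f[:2]@nrm; print(round(th,3),f.round(2),"fn",fn.round(2))
    if fn>1.3: break
snap(6)
```

```text
0.13 [ 0.03 -0.16 -0.66]
0.08 [-0.11  1.24 -0.38]
0.05 [ 1.07  0.66 -1.13]
0.045 [ 0.19  0.27 -0.36] fn 0.33
0.041 [ 0.14  0.11 -0.63] fn 0.16
0.037 [-0.18  0.85  0.31] fn 0.7
0.033 [ 0.09  0.39 -0.21] fn 0.39
0.029 [-0.15  0.49 -0.02] fn 0.39
0.025 [-0.1   0.76  0.05] fn 0.65
0.021 [ 0.28  1.21 -0.12] fn 1.22
0.017 [ 0.63  0.56 -0.27] fn 0.76
0.013 [ 0.06  0.55 -0.37] fn 0.52
0.009 [0.4  0.79 0.12] fn 0.88
0.005 [ 0.1   0.33 -0.46] fn 0.35
0.001 [ 0.45  0.84 -0.49] fn 0.94
-0.003 [ 0.13  0.11 -0.5 ] fn 0.15
-0.007 [-0.29  0.95 -0.23] fn 0.77
-0.011 [-0.13  0.53 -0.36] fn 0.44
-0.015 [-0.18  0.53 -0.3 ] fn 0.43
-0.019 [ 0.73  0.07 -0.82] fn 0.33
-0.023 [-0.13  0.99 -0.48] fn 0.88
-0.027 [-0.46  2.15 -0.26] fn 1.84
22.6667 [ 0.47710848 -0.11413666  0.1179516 ]
```

View pics/wrist6.png

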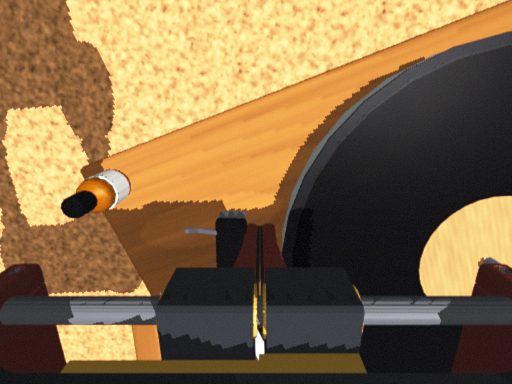

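Run:
```python
from push import *
def mf():
    a=[]
    for _ in range(10): hold(.02);a.append(state()["ft_force"])
    return np.mean(a,0)
print(mf())
for th in(-.029,-.031):
    xy,phi=finger(th,.0225);move_l([*xy.tolist(),.118],speed=.02,orientation=Q(phi));print(mf())
snap(7)
g=np.load("top7.npz")
cv2.imwrite("pics/topc7.png",cv2.resize(g["frame"][125:260,230:350],None,fx=4,fy=4,interpolation=cv2.INTER_CUBIC))
```

```text
[-0.01900966  1.28958685  0.00805015]
[-0.23452271  1.87718149 -0.00222295]
[-0.24046415  2.1457573   0.13628056]
23.7667 [ 0.47699812 -0.1150011   0.11799324]
```

View pics/topc7.png

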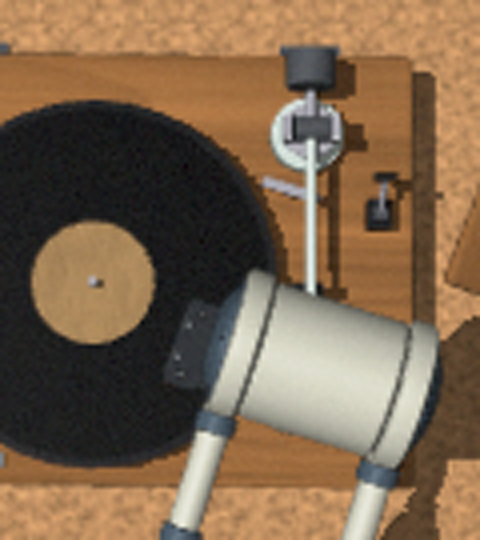

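The force now grows with each small step (1.3→2.1 N), so the arm is on its stop. The top view shows the tube parallel to the deck edge and the lever back. Backing off and going behind the lever.

Run:
```python
from push import *
xy,phi=finger(-.031,.045)
move_l([*xy.tolist(),.118],speed=.08);move_l([*xy.tolist(),.2],speed=.15)
h=W([.045,-.195,0])
move_to([h[0]+.058,h[1]-.001,.2],Q(0))
snap(8)
g=get_image("scene");np.savez("s8.npz",**g)
cv2.imwrite("pics/s8.png",cv2.resize(g["frame"][110:250,140:290],None,fx=4,fy=4,interpolation=cv2.INTER_CUBIC))
g=np.load("top8.npz")
cv2.imwrite("pics/topc8.png",cv2.resize(g["frame"][125:260,230:350],None,fx=4,fy=4,interpolation=cv2.INTER_CUBIC))
```

```text
27.3 [ 0.67459949 -0.20292869  0.20021462]
```

View pics/s8.png

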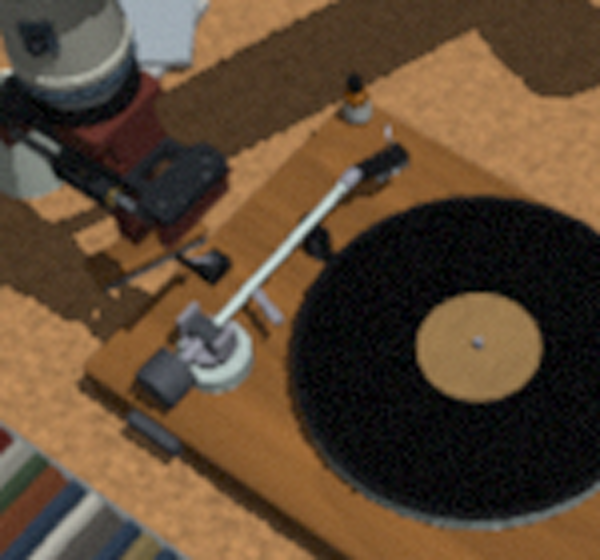

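View pics/topc8.png

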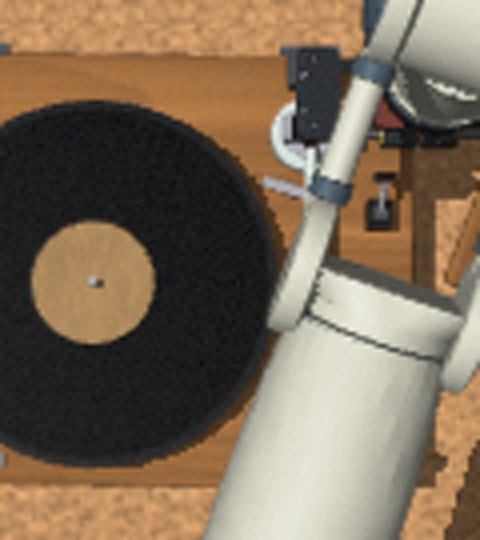

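The arm lies straight above its rest and the lever bar leans back at crop (385,178), with the finger behind it. Pushing the lever forward.

Run:
```python
from push import *
h=W([.045,-.195,0]);y=h[1]-.001;z=.119
move_l([h[0]+.056,y,z],speed=.1)
def mf(n=4):
    a=[]
    for _ in range(n): hold(.02);a.append(state()["ft_force"])
    return np.mean(a,0)
f0=mf();print(f0)
move_l([h[0]+.006,y,z],speed=.04)
for d in np.arange(.004,-.0221,-.0015):
    move_l([h[0]+d,y,z],speed=.03);f=mf()-f0
    print(round(d,4),f.round(2))
    if f[0]>3:break
p=np.array(state()["ee_pos"]);print(p,state()["time"])
move_l([p[0]+.025,y,z],speed=.1);move_l([p[0]+.045,y,.2],speed=.15)
move_l([p[0]+.02,y-.09,.24],speed=.2)
snap(9)
g=get_image("scene");np.savez("s9.npz",**g)
cv2.imwrite("pics/s9.png",cv2.resize(g["frame"][110:250,140:290],None,fx=4,fy=4,interpolation=cv2.INTER_CUBIC))
```

```text
[0.05016332 0.29879532 0.1536195 ]
0.004 [-0.03 -0.37 -0.18]
0.0025 [ 0.24 -0.44 -0.08]
0.001 [-0.09 -0.19 -0.45]
-0.0005 [ 0.25  0.05 -0.21]
-0.002 [ 0.16 -0.23  0.24]
-0.0035 [-0.09 -0.38 -0.57]
-0.005 [ 0.02 -0.4  -0.12]
-0.0065 [ 0.53 -0.05  0.48]
-0.008 [ 0.08 -0.44 -0.13]
-0.0095 [3.4  0.49 0.29]
[ 0.60758855 -0.20304351  0.11930575] 32.9417
34.8167 [ 0.62776196 -0.29171704  0.23874583]
```

View pics/s9.png

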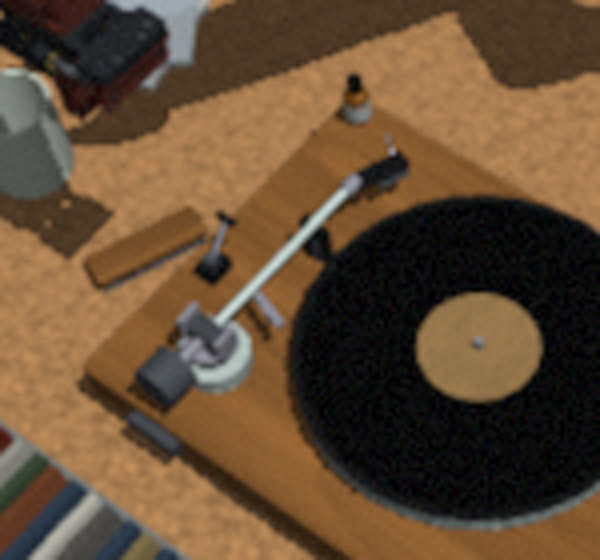

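View pics/wrist9.png

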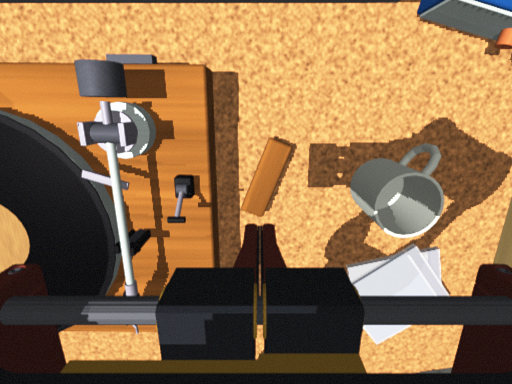

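View pics/top9.png

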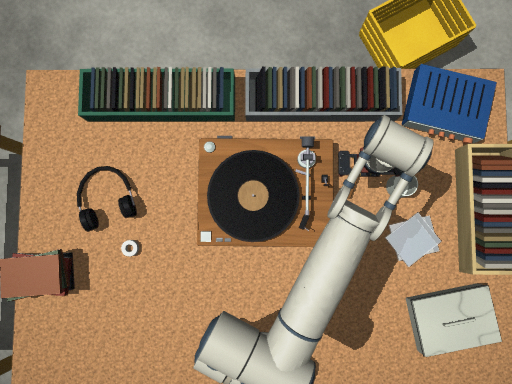

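The lever is forward again and the bystanders look unmoved. The arm's lowering isn't obvious, so I'll measure heights.

Run:
```python
from h import *
for k in("wrist9","top9"):
    g=np.load(k+".npz");P=cloud(g)
    for x in(-.06,-.1,-.12,-.15,-.17,-.18):
        uv=proj(g,[*arm(0,x,0),.118])[0].round().astype(int)
        if not(0<=uv[0]<512 and 0<=uv[1]<384):continue
        w=P[uv[1]-2:uv[1]+3,max(uv[0]-8,0):uv[0]+9].reshape(-1,3)
        q=w[(w[:,2]>.095)&(w[:,2]<.16)];print(k,x,uv,len(q),q[:,2].max().round(4) if len(q) else None,np.median(q,0).round(4) if len(q) else None)
for k in("s1","s2","s8","s9"):
    g=np.load(k+".npz");P=cloud(g);th=.517 if k in("s1","s2") else 0
    o=[]
    for x in(-.1,-.15,-.18):
        uv=proj(g,[*arm(th,x,0),.118])[0].round().astype(int)
        w=P[uv[1]-4:uv[1]+5,uv[0]-4:uv[0]+5].reshape(-1,3);q=w[(w[:,2]>.1)&(w[:,2]<.16)];o.append((len(q),np.sort(q[:,2])[-4:].mean().round(4) if len(q) else None))
    print(k,o)
```

```text
wrist9 -0.06 [114 194] 47 0.1176 [ 0.6219 -0.1455  0.1155]
wrist9 -0.1 [119 230] 45 0.1172 [ 0.5803 -0.1447  0.1152]
wrist9 -0.12 [122 246] 81 0.1174 [ 0.5594 -0.1415  0.1132]
wrist9 -0.15 [125 270] 43 0.1176 [ 0.5304 -0.1441  0.1154]
wrist9 -0.17 [127 285] 54 0.1188 [ 0.5117 -0.1436  0.1164]
wrist9 -0.18 [129 293] 58 0.1195 [ 0.5007 -0.1428  0.1163]
top9 -0.06 [308 174] 30 0.1192 [ 0.6271 -0.1364  0.1113]
top9 -0.1 [308 187] 15 0.1213 [ 0.582  -0.1393  0.1179]
top9 -0.12 [308 193] 15 0.1235 [ 0.5625 -0.1393  0.1165]
top9 -0.15 [308 202] 15 0.1205 [ 0.5338 -0.1389  0.1174]
top9 -0.17 [308 209] 17 0.1249 [ 0.5114 -0.1385  0.1157]
top9 -0.18 [308 212] 21 0.1256 [ 0.5017 -0.1361  0.1175]
s1 [(26, np.float64(0.1193)), (27, np.float64(0.1207)), (37, np.float64(0.1217))]
s2 [(27, np.float64(0.1258)), (27, np.float64(0.1279)), (38, np.float64(0.1303))]
s8 [(32, np.float64(0.1251)), (31, np.float64(0.1271)), (41, np.float64(0.1318))]
s9 [(31, np.float64(0.1198)), (31, np.float64(0.1206)), (33, np.float64(0.1215))]
```

The tube is back at its lowered height (scene 0.1215 m at the head, versus 0.1217 before the lift and 0.1318 with it up). The measured swing is about 0.007 rad. Handing in.

Run:
```python
from bench import *
hold(.3);print(state()["time"],state()["dq"]);job_done()
```

```text
35.1667 [-0.00667716 -0.00014661 -0.00422957  0.00044126  0.00047171  0.00063554]
the job is handed in; nothing more can be done
```

I handed the job in at 35.2 s. By my measurements the tone arm is home and lowered into its rest and the cue lever is forward, but the interface gave no verdict.

- **What I did:** With closed fingertips I pushed the cue lever back to its stop (5.9 N on the lever). I pushed the headshell's left side along its arc to the rest, with about 2 N at the stop. Then I pushed the lever forward to its stop (3.4 N) and backed away.
- **Last checks:** The swing measures about 0.007 rad, against a limit of 0.035. The tube height at the head is 0.1215 m, compared with 0.1217 m at the start and 0.1318 m when lifted. The lever is visibly forward, and the fingers are clear of everything. The other objects look unmoved, but I only checked them by eye.
- **What disagreed:**
  - The top and wrist cameras placed the lever about 3.5 mm apart.
  - The headshell met its stop about 6 mm further than my model predicted, so I relied on contact force there.
  - The force reading was noisy by about 1 N, so the light push along the arc could not be measured.

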